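# Seat a shaping template on a jig's hidden locating pin and hold it down

## Robot

A 6-joint arm with a two-finger parallel gripper is mounted at the origin on the work surface. World frame = base frame: x ahead of the robot, y to its left, z up, the work surface at z = 0. Lengths are in m, angles in rad, forces in N, time in s.
With the tool pointing down it reaches from about 0.4 to 0.825 m from the base axis. Payload 7 kg.
Tool frame: the origin (TCP) lies between the finger pads; the fingertips stand 17 mm ahead of it and the grasp point (between the pads) lies 2 mm behind it; y points along the fingers, z is the direction in which the jaws open and shut, and the axes are right-handed (so a half turn about y gives the same grasp; the last joint's range is limited). The gripper opens to 88 mm and grips with 3 to 60 N. Pads are 19 mm wide; open, the fingers measure 130 mm over their backs; the gripper's body (78 mm by 193 mm) begins 47 mm behind the grasp point.
Start: joints at [1.404, 0.359, 0.012, 0, -1.224, -0.288], TCP at [0.297, 0.606, 0.211] pointing down, gripper open.
Joint ranges: [-3.07, 3.07], [-1.43, 2.12], [-1.02, 1.25], [-3.03, 1.67], [-3.05, -0], [-3.03, 3.03]. Speed limits (rad/s): [2.39, 2.39, 3.01, 3.14, 3.14, 3.14].

## Interface

Orientations are given as a rotation vector (axis times angle).
In Python, from rig import manip gives the robot as it stands. The module is installed in compiled form; this text tells all that it offers.
- The arm moves only by the tool step_arm, never from a script. Its arguments are lists of equal length, an entry for each row: "rot": the turn, a rotation vector about the tool's x, y, z in rad, a list of three; "linear": the shift along the tool's x, y, z in m, a list of three; "gripper": the finger opening in m, from 0 to 0.0876. A call has 1 to 12 rows; each row shifts and turns the commanded pose from where the row before left it, along the tool's axes as they then stand; what a row does not reach is not made up. A row lasts 1/10 s, in which the tool goes at most 50 mm and 8.59 degrees, less where a joint would pass 70% of its speed; a pose out of reach is approached as far as the arm can. A call with a gripper value outside its range is refused whole. The fingers move at their own pace and stop on an object; "force" is the grip in N (left out, the last holds). Time passes only in rows, so rows that do not move let the fingers close. It gives the time, the measured TCP pose, the force and the opening at its end, in the units of the state.
- manip.get_state(): the state, without advancing time (a new reading comes with each control period).
- manip.read_camera(name): name is "side" or "top" or "wrist"; returns a dict with "img" (400x640x3 uint8, red, green, blue), "vfov" (degrees; the focal length in pixels is half the picture's height over the tangent of half this angle, whatever the lens; pixels are square), "cx", "cy" (the principal point, pixels), "eye" and "rotation" of the camera in the world; the wrist camera has in their place "hand_eye" (4x4, takes a point from camera to tool coordinates, whose origin is the TCP and whose axes are the tool frame's). Camera axes: x right, y up, looking along -z (the intrinsics and any distortion apply to the point x, -y, -z); pixel columns grow to the right and rows downward; lengths in m; the calibration is good to about 2 mm. A picture is of the moment at which its call begins: read the wrist's pose just before it. There is no depth.
- manip.hand_in(): hands the job in, once; it reports no verdict.
The state is a dict: "time_s": time; "qpos": joint angles; "joint_velocities": joint speeds; "effort": joint torques, N m; "tcp_pos": TCP position; "tool_rot": TCP orientation; "ft_force": force on the tool from outside, world axes, zero at the start; "wrist_torque": the same for the moment, N m; "gripper_width": finger opening in m.
Only numpy, scipy, OpenCV 4.12 (cv2) and the standard library are available. Lean on these libraries where they do the work, as an engineer would, in place of code of your own. Each camera call takes 0.05 s, during which the arm holds its last target.

## Task

Take the plywood template (the green block is its handle) and lay it square on the two rails of the jig, sliding it along them until the hole in its underside drops over the locating pin. Then press it down against the spring lifters until it lies flat on both rails, and finish while still holding it pressed down there with the gripper. Leave the sanding block, the glue jar and the offcuts where they are.

Things in the scene. Friction and masses are not known exactly. Their poses are not given: they have to be found in the camera images.
- template_grip (a point): Centre of the template's green grip block, 90 (x) x 28 (y) x 48 mm tall, half-way up it. The block stands centred on a loose pale plywood plate, 150 (x) x 116 (y) x 20 mm; one piece, 0.3 to 0.45 kg. This point is 24 mm above the plate's top face, 44 mm above its underside. z up, x along the long side of plate and block: grip across y. Starts flat on the bench, block up.
- template_hole (a point): Mouth of the template's blind locating hole, in the centre of the underside, 44 mm straight below template_grip; same axes. Diameter 15 mm, 16 mm deep, 2 mm chamfer at the mouth; not visible from above. The template may be used either way round (half a turn).
- jig: The fixed jig. Origin at the centre of its underside on the bench, x along its rails, z up. Dark wooden foot board 260 (x) x 170 (y) x 20 mm carrying two wooden rails along x, each 260 mm long, 26 mm wide, 20 mm tall, centred at y = +43 and -43 mm. Their tops are 40 mm above the bench. A metal carriage 42 (x) x 58 (y) mm sits fixed between them, its top 1.5 mm below the rail tops.
- jig_mid (a point): Point midway between the rails at the height of their tops, 40 mm above the jig's origin; axes as the jig. NOT the pin: the steel locating pin (diameter 12 mm, flat of 8 mm on its tapered tip) stands on this point's x line (y = 0), at an unreported x from -20 to +20 mm: look or feel for it. Its tip is 14 mm above the rail tops, so an unseated template rides (and can rock) on it.
- lifter_a (a joint): Travel of one of two like brass spring lifters (diameter 12 mm) in the carriage, 20 mm to each side of the pin along y. 0 = up, 8 mm above the rail tops; 0.008 m = level with the rail tops. Template dropped on the pin: rests on the lifters, underside about 8 mm above the rails. Both together push up 6 N there, 10 N when it lies on the rails; let go, it rises again.
- sanding_block: Cork and wood sanding block 110 x 60 x 38 mm, loose, origin at the centre of its underside. Leave alone.
- glue_jar: Closed yellow jar, diameter 68 mm, 100 mm tall, loose, origin at the centre of its underside. Leave alone.
- offcut: Two glued pale offcuts, 80 x 110 x 44 mm over all, loose, origin at the centre of the underside. Leave alone.
Things that resemble listed ones, but are neither listed nor needed, are in the scene too. What is shaped like the part that bears template_grip but blue or grey is not meant.

How it is judged:
On the way, in this order (a step that is already met when the one before it is completed fails the run):
1. the template is picked up, clear of bench and jig (height (world z) of template_grip above 0.075 m and contact force between the fingers and template above 0.5 N and contact force between jig and template below 0.2 N), for 0.1 s.
2. the template has dropped over the pin, level and square on the jig (z of template_grip in the frame of jig below 0.0955 m and x of template_grip in the frame of jig between -0.024 and 0.024 m and y of template_grip in the frame of jig between -0.004 and 0.004 m and angle between template_grip's own z axis and vertical below 0.05 rad and angle between the x axis of template_grip and the x axis of jig, either way round below 0.14 rad), for 0.1 s.
At the end, for the whole second after the job is handed in: Through the last second the template is on the pin and pressed flat on the rails (its underside within 2.5 mm of the rail tops, tilt under 0.04 rad, long side within 0.14 rad of the rails, centred across them within 4 mm), still, and held by the gripper's fingers, nothing else pushing on it (z of template_grip in the frame of jig below 0.0865 m and x of template_grip in the frame of jig between -0.024 and 0.024 m and y of template_grip in the frame of jig between -0.004 and 0.004 m and angle between template_grip's own z axis and vertical below 0.04 rad and angle between the x axis of template_grip and the x axis of jig, either way round below 0.14 rad and contact force between the fingers and template above 1 N and contact force between template and sanding_block below 0.2 N and contact force between template and glue_jar below 0.2 N and contact force between template and offcut below 0.2 N and linear speed of template below 0.02 m/s); the arm keeps its last pose, push and grip.
It fails at once if a bystander was moved by more than 30 mm (distance of any of sanding_block, glue_jar, offcut from where it was at the start of the episode above 0.03 m).
It also fails if it takes over 58 s, if anything falls off the work surface, if the arm or the gripper's body presses on something with over 40 N, if the wrist force passes 120 N, or if a joint passes its speed limit or range.

## Working session

There is one attempt and no reset: what is moved stays moved. The work goes in short steps, Python scripts to look and compute and a tool call to move; the robot and the scene stay as the last step left them, time stands still between calls to the robot, and variables do not carry over. Pictures are saved under pics/ and viewed, and the job is handed in when it is done.

Besides the shell and the picture viewer there is one more tool, called after "Emit:" as name(argument=value, ...) on one line, values as JSON. step_arm: Moves the arm, as the interface text tells. Its arguments: {"type":"object","properties":{"rot":{"type":"array","items":{"type":"array","items":{"type":"number"}}},"linear":{"type":"array","items":{"type":"array","items":{"type":"number"}}},"gripper":{"type":"array","items":{"type":"number"}},"force":{"type":"number"}},"required":["rot","linear","gripper"]}

```bash
mkdir -p pics
python3 - <<'E'
from rig import manip
import cv2
s=manip.get_state(); print({k:s[k] for k in('time_s','tcp_pos','tool_rot','gripper_width')})
for n in('top','side','wrist'):
    c=manip.read_camera(n); cv2.imwrite(f'pics/{n}0.png',c['img'][:,:,::-1])
    print(n,{k:v for k,v in c.items() if k!='img'})
E
```

```text
{'time_s': 0.0, 'tcp_pos': array([0.29630439, 0.60592363, 0.21053524]), 'tool_rot': array([-0.45540759, -1.96707688,  1.97026996]), 'gripper_width': 0.08757593417810429}
top {'vfov': 52.99522404988586, 'cx': 317.5395078149545, 'cy': 201.4514791976916, 'eye': array([0.29007254, 0.20598195, 1.23097255]), 'rotation': array([ 0.14892063, -0.16525769, -1.55602309])}
side {'vfov': 56.22816034146707, 'cx': 314.7827990282317, 'cy': 202.67050535001093, 'eye': array([ 0.41526762, -0.70209435,  0.77443858]), 'rotation': array([ 0.90925223, -0.0704575 , -0.11212682])}
wrist {'vfov': 69.23810051121745, 'cx': 320.28412231158245, 'cy': 199.49307182692272, 'hand_eye': array([[-7.08144290e-04, -9.67887214e-01, -2.51383848e-01,
        -6.83951554e-02],
       [ 2.70008921e-04,  2.51383717e-01, -9.67887470e-01,
        -1.72673133e-01],
       [ 9.99999713e-01, -7.53279866e-04,  8.33222386e-05,
        -7.41536810e-04],
       [ 0.00000000e+00,  0.00000000e+00,  0.00000000e+00,
         1.00000000e+00]])}
```

View pics/top0.png

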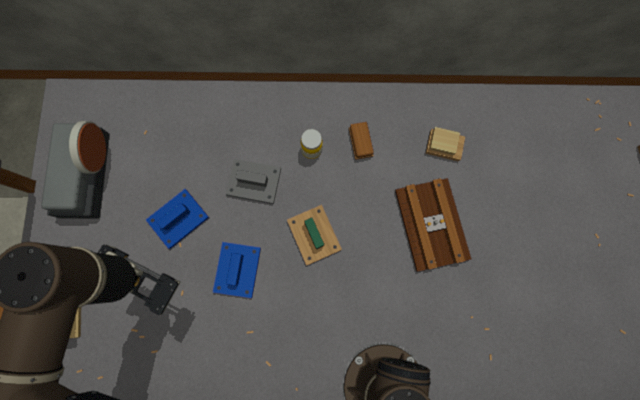

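View pics/side0.png

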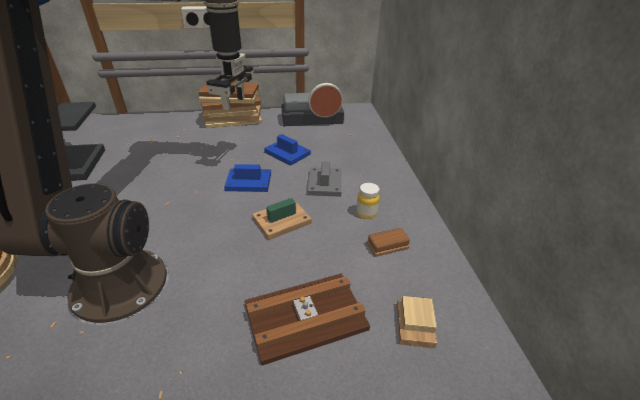

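View pics/wrist0.png

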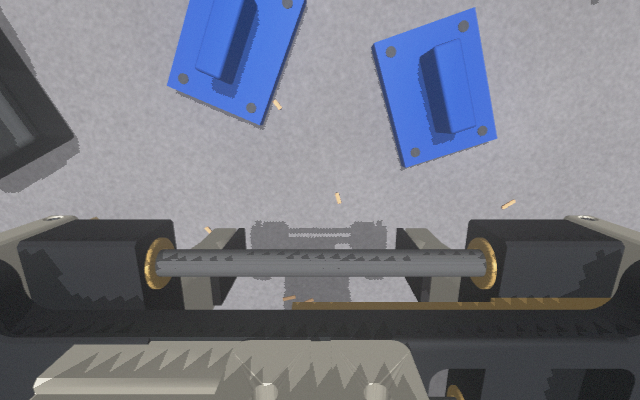

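Candidates in the top picture: blue plates at (177,218) and (237,270), the grey one at (253,182), and a pale plate with a green block at (314,235). I choose the green one, with the jig at (433,224). Next, close crops.

```bash
cat > h.py <<'E'
import numpy as np, cv2
from scipy.spatial.transform import Rotation as R
from rig import manip
def cam(name):
    if name=='wrist': s=manip.get_state()
    c=manip.read_camera(name)
    c['f']=200/np.tan(np.radians(c['vfov'])/2)
    if name=='wrist':
        T=np.eye(4);T[:3,:3]=R.from_rotvec(s['tool_rot']).as_matrix();T[:3,3]=s['tcp_pos']
        W=T@c['hand_eye']; c['Rm']=W[:3,:3]; c['o']=W[:3,3]
    else: c['Rm']=R.from_rotvec(c['rotation']).as_matrix(); c['o']=np.array(c['eye'])
    return c
def proj(c,P):
    p=(np.atleast_2d(P)-c['o'])@c['Rm']
    return np.c_[c['cx']+c['f']*p[:,0]/-p[:,2], c['cy']-c['f']*p[:,1]/-p[:,2]]
def back(c,uv,z):
    uv=np.atleast_2d(uv).astype(float)
    d=np.c_[(uv[:,0]-c['cx'])/c['f'],-(uv[:,1]-c['cy'])/c['f'],-np.ones(len(uv))]@c['Rm'].T
    return c['o']+d*((z-c['o'][2])/d[:,2])[:,None]
def tcp():
    s=manip.get_state(); return s,np.array(s['tcp_pos']),R.from_rotvec(s['tool_rot']).as_matrix()
E
python3 - <<'E'
import cv2
i=cv2.imread('pics/top0.png')
cv2.imwrite('pics/t_c.png',cv2.resize(i[195:275,280:350],None,fx=7,fy=7,interpolation=cv2.INTER_CUBIC))
cv2.imwrite('pics/j_c.png',cv2.resize(i[170:280,380:480],None,fx=5,fy=5,interpolation=cv2.INTER_CUBIC))
E
```

```text
(no output)
```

View pics/t_c.png

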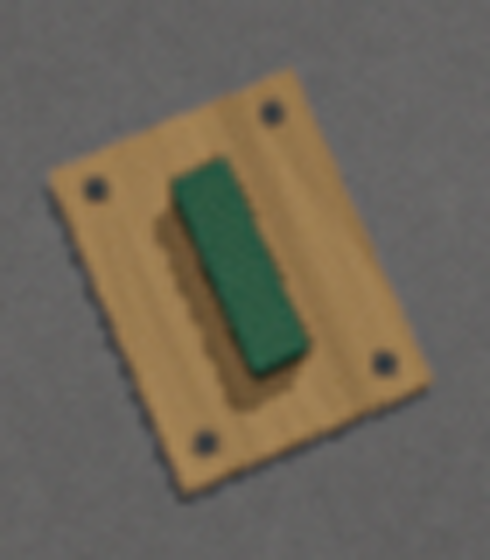

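View pics/j_c.png

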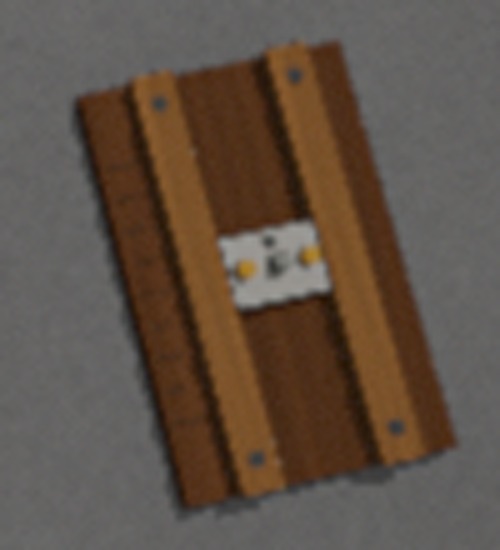

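```bash
cat > m.py <<'E'
from h import *
from scipy.optimize import least_squares
c=cam('top')
def fit(loc,uv,x0):
    f=lambda p:(proj(c,np.c_[loc[:,0]*np.cos(p[2])-loc[:,1]*np.sin(p[2])+p[0],loc[:,0]*np.sin(p[2])+loc[:,1]*np.cos(p[2])+p[1],loc[:,2]])-uv).ravel()
    r=least_squares(f,x0); return r.x,np.abs(r.fun).max()
uv=np.array([[50,175],[293,70],[430,380],[185,495]])/7+[280,195]
P=back(c,uv,.02);print(P,[np.linalg.norm(P[i]-P[i-1]) for i in range(4)])
g=back(c,np.array([[172,183],[224,158],[308,350],[258,376]])/7+[280,195],.068);print('grip',g.mean(0),[np.linalg.norm(g[i]-g[i-1]) for i in range(4)])
d=P[0]-P[3];a=np.arctan2(d[1],d[0])
loc=np.array([[.075,.058,.02],[.075,-.058,.02],[-.075,-.058,.02],[-.075,.058,.02]])
print('template',fit(loc,uv,[*P.mean(0)[:2],a]))
uvj=np.array([[133,78],[172,73],[285,488],[245,495],[265,48],[308,44],[424,455],[385,466]])/5+[380,170]
Q=back(c,uvj,.04);print(Q)
l=[[.13,.056],[.13,.03],[-.13,.03],[-.13,.056],[.13,-.03],[.13,-.056],[-.13,-.056],[-.13,-.03]]
loc=np.c_[l,[.04]*8]
d=Q[0]-Q[3]
j,e=fit(loc,uvj,[*Q.mean(0)[:2],np.arctan2(d[1],d[0])]);print('jig',j,e)
for n,u,z in(('pin',(278,262),.054),('la',(246,270),.048),('lb',(311,256),.048)):
    p=back(c,np.array(u)/5+[380,170],z)[0][:2]-j[:2];print(n,np.cos(j[2])*p[0]+np.sin(j[2])*p[1],-np.sin(j[2])*p[0]+np.cos(j[2])*p[1])
s,t,Rm=tcp();print(t,Rm)
E
python3 m.py
```

```text
[[0.47736182 0.28653418 0.02      ]
 [0.52501699 0.18094502 0.02      ]
 [0.38986171 0.12124973 0.02      ]
 [0.34011904 0.2258959  0.02      ]] [np.float64(0.15004193182160314), np.float64(0.11584509352578909), np.float64(0.1477514127144141), np.float64(0.1158669713689083)]
grip [0.43240942 0.20340194 0.068     ] [np.float64(0.08810681236420986), np.float64(0.02417811285927003), np.float64(0.08758304136858207), np.float64(0.02329621247275245)]
template (array([0.43309958, 0.20367402, 0.42278219]), np.float64(0.4576984116023084))
[[ 0.58426323 -0.07779036  0.04      ]
 [ 0.58767254 -0.10186617  0.04      ]
 [ 0.33703865 -0.15841363  0.04      ]
 [ 0.3327781  -0.13461894  0.04      ]
 [ 0.60411075 -0.15983139  0.04      ]
 [ 0.60693937 -0.18649601  0.04      ]
 [ 0.35697805 -0.24176953  0.04      ]
 [ 0.35035054 -0.21825167  0.04      ]]
jig [ 0.47011136 -0.15987203  0.22157378] 0.8449924940263145
pin -0.00024669612220465365 0.0032185349681522354
la -0.00038271444624121947 0.02125042702086753
lb -0.0004324917709683943 -0.01911970937182147
[0.29639035 0.60610956 0.21088243] [[-8.98328551e-01 -3.37583909e-04 -4.39324140e-01]
 [ 4.39324251e-01 -9.77166719e-04 -8.98328029e-01]
 [-1.26031841e-04 -9.99999466e-01  1.02612556e-03]]
```

Run:
```python
from h import *
i=cv2.imread('pics/side0.png')
cv2.imwrite('pics/s_c.png',cv2.resize(i[270:365,240:375],None,fx=5.5,fy=5.5,interpolation=cv2.INTER_CUBIC))
c=cam('top')
print('jar',back(c,[311,135],.1),'sand',back(c,[361,140],.038),'offcut',back(c,[446,142],.044))
```

```text
jar [[0.72137765 0.21614788 0.1       ]] sand [[0.73038409 0.05975503 0.038     ]] offcut [[ 0.72479738 -0.20536275  0.044     ]]
```

View pics/s_c.png

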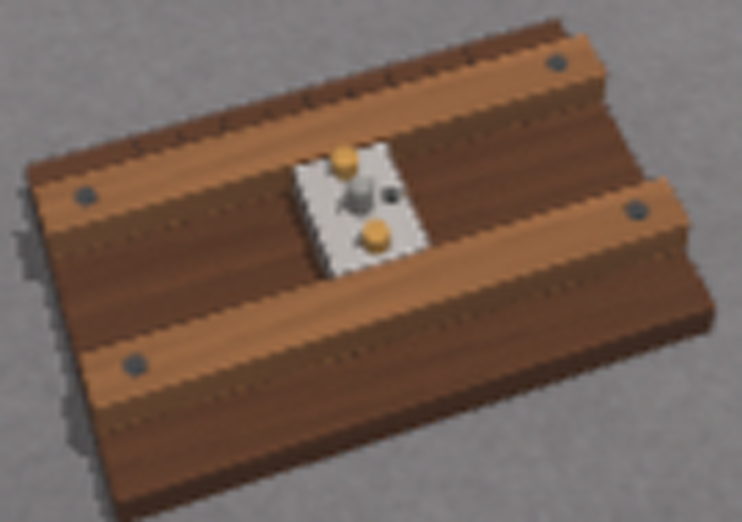

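Emit:
step_arm(rot=[[0, 0, 0], [0, 0, 0], [0, 0, 0], [0, 0, 0], [0, 0, 0], [0, 0, 0], [0, 0, 0], [0, 0, 0], [0, 0, 0], [0, 0, 0], [0, 0, 0], [0, 0, 0]], linear=[[-0.025, 0, 0.025], [-0.025, 0, 0.025], [-0.025, 0, 0.025], [-0.025, 0, 0.025], [-0.025, 0, 0.025], [-0.025, 0, 0.025], [-0.025, 0, 0.025], [-0.025, 0, 0.025], [-0.025, 0, 0.025], [-0.025, 0, 0.025], [-0.025, 0, 0.025], [-0.025, 0, 0.025]], gripper=[0.0876, 0.0876, 0.0876, 0.0876, 0.0876, 0.0876, 0.0876, 0.0876, 0.0876, 0.0876, 0.0876, 0.0876])

```text
time_s: 1.45
tcp_pos: [0.4344, 0.2037, 0.2117]
tool_rot: [-0.456, -1.97, 1.969]
ft_force: [0.7, 0.9, -0.3]
gripper_width: 0.0876
```

The side crop shows the pin (358,185) between the brass lifters at (344,155) and (375,232), with a dark hole beside it at (391,194). Turning onto the grip now, then I'll triangulate the pin.

Emit:
step_arm(rot=[[0, -0.14, 0], [0, -0.14, 0], [0, -0.14, 0], [0, -0.14, 0], [0, -0.14, 0], [0, -0.14, 0], [0, -0.04, 0], [0, 0, 0]], linear=[[0, 0, 0], [0, 0, 0], [0, 0, 0], [0, 0, 0], [0, 0, 0], [0, 0, 0], [0, 0, 0], [0, 0, 0]], gripper=[0.0876, 0.0876, 0.0876, 0.0876, 0.0876, 0.0876, 0.0876, 0.0876])

```text
time_s: 2.25
tcp_pos: [0.4342, 0.205, 0.2115]
tool_rot: [-0.429, 1.986, -1.986]
ft_force: [0.1, -0.1, 0.3]
gripper_width: 0.0877
```

Run:
```python
from h import *
c=cam('side'); o=np.array([240,270])
J=np.array([.4701,-.1599]);a=.2216;M=np.array([[np.cos(a),np.sin(a)],[-np.sin(a),np.cos(a)]])
for n,u,z in(('pin',(359,180),.054),('la',(344,152),.048),('lb',(375,230),.048),('rail c1',(590,38),.04),('c2',(38,190),.04),('c3',(85,354),.04),('c4',(668,181),.04)):
    p=back(c,np.array(u)/5.5+o,z)[0];print(n,p,M@(p[:2]-J))
s,t,Rm=tcp();print(s['time_s'],t,Rm)
d=np.array([.4328,.2036,.042])-t;print('in tool',Rm.T@d,'yaw z',np.arctan2(Rm[1,2],Rm[0,2]),'want',.4228-np.pi/2)
c=cam('wrist');cv2.imwrite('pics/w1.png',c['img'][:,:,::-1])
```

```text
pin [ 0.47234376 -0.157194    0.054     ] [0.00278365 0.00214667]
la [ 0.46793561 -0.13724213  0.048     ] [0.00286852 0.02257953]
lb [ 0.47675128 -0.17868348  0.048     ] [ 0.0023602  -0.01978606]
rail c1 [ 0.58852018 -0.07954209  0.04      ] [0.13318638 0.05236525]
c2 [ 0.33593415 -0.13569898  0.04      ] [-0.12556593  0.05309765]
c3 [ 0.35572611 -0.21773441  0.04      ] [-0.12428858 -0.03128186]
c4 [ 0.60645178 -0.16276158  0.04      ] [ 0.13238862 -0.03276047]
2.3 [0.43419356 0.20502219 0.21148643] [[-9.11460686e-01  3.91755945e-05  4.11387185e-01]
 [-4.11387183e-01  5.92381489e-05 -9.11460686e-01]
 [-6.00768296e-05 -9.99999997e-01 -3.78769064e-05]]
in tool [0.00186543 0.16948629 0.0007294 ] yaw z -1.1468208497745036 want -1.1479963267948965
```

View pics/w1.png

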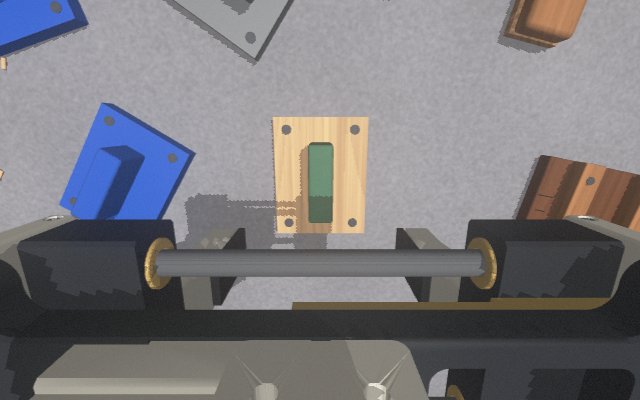

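The wrist picture shows the green block at (320,182), centred between the fingers and parallel to the pads. Going down.

Emit:
step_arm(rot=[[0, 0, 0], [0, 0, 0], [0, 0, 0], [0, 0, 0], [0, 0, 0]], linear=[[0.002, 0.03, 0.001], [0, 0.03, 0], [0, 0.03, 0], [0, 0.02, 0], [0, 0, 0]], gripper=[0.0876, 0.0876, 0.0876, 0.0876, 0.0876])

```text
time_s: 2.85
tcp_pos: [0.4313, 0.2019, 0.099]
tool_rot: [-0.432, 1.987, -1.992]
ft_force: [-0.0, 0.4, 0.3]
gripper_width: 0.0875
```

Run:
```python
from h import *
s,t,Rm=tcp();print(s['time_s'],t,s['ft_force'])
c=cam('wrist');cv2.imwrite('pics/w2.png',c['img'][:,:,::-1])
print(proj(c,[[.4328+x*np.cos(.4228)-y*np.sin(.4228),.2036+x*np.sin(.4228)+y*np.cos(.4228),z] for x,y,z in[(.045,.014,.068),(.045,-.014,.068),(.075,.058,.02),(.075,-.058,.02)]]))
```

```text
2.85 [0.4312918  0.20189255 0.09901722] [-0.03064562  0.40462787  0.33582375]
[[298.57092881 155.95893106]
 [338.66504922 156.00586637]
 [249.00730092 113.19453885]
 [388.44427124 113.42206313]]
```

View pics/w2.png

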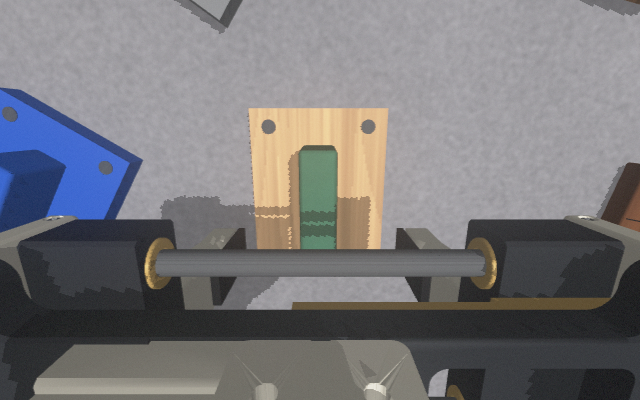

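The wrist picture shows the block at columns 300–337, as predicted. The plate's far edge is at row 108 against a predicted 113, so the template sits about 3 mm further along tool -x. I'll correct for that and grip.

Emit:
step_arm(rot=[[0, 0, 0], [0, 0, 0], [0, 0, 0], [0, 0, 0], [0, 0, 0], [0, 0, 0], [0, 0, 0], [0, 0, 0], [0, 0, 0], [0, 0, 0]], linear=[[-0.004, 0.02, 0], [0, 0.02, 0], [0, 0.016, 0], [0, 0, 0], [0, 0, 0], [0, 0, 0], [0, 0, 0], [0, 0, 0], [0, 0, 0], [0, 0, 0]], gripper=[0.0876, 0.0876, 0.0876, 0.0876, 0.02, 0.02, 0.02, 0.02, 0.02, 0.02], force=45)

```text
time_s: 3.9
tcp_pos: [0.4365, 0.205, 0.0456]
tool_rot: [-0.429, 1.987, -1.986]
ft_force: [1.0, -0.7, 0.9]
gripper_width: 0.0452
```

Emit:
step_arm(rot=[[0, 0, 0], [0, 0, 0], [0, 0, 0], [0, 0, 0], [0, 0, 0], [0, 0, 0], [0, 0, 0]], linear=[[0, 0.003, 0], [0, 0, 0], [0, 0, 0], [0, 0, 0], [0, 0, 0], [0, 0, 0], [0, 0, 0]], gripper=[0.02, 0.02, 0.02, 0.02, 0.02, 0.02, 0.02], force=45)

```text
time_s: 4.6
tcp_pos: [0.4363, 0.2048, 0.0423]
tool_rot: [-0.429, 1.987, -1.987]
ft_force: [0.0, -0.2, -4.0]
gripper_width: 0.0275
```

Emit:
step_arm(rot=[[0, 0, 0], [0, 0, 0], [0, 0, 0], [0, 0, 0], [0, 0.1, 0], [0, 0.1, 0], [0, 0, 0], [0, 0, 0]], linear=[[0, -0.02, 0], [0, -0.03, 0], [0, -0.03, 0], [0, -0.03, 0], [0, 0, 0], [0, 0, 0], [0, 0, 0], [0, 0, 0]], gripper=[0.02, 0.02, 0.02, 0.02, 0.02, 0.02, 0.02, 0.02])

```text
time_s: 5.4
tcp_pos: [0.4362, 0.2047, 0.1522]
tool_rot: [-0.241, 2.101, -2.101]
ft_force: [0.3, 0.7, -4.3]
gripper_width: 0.0278
```

Run:
```python
from h import *
s,t,Rm=tcp();print(s['time_s'],t,s['ft_force'],s['gripper_width'],np.arctan2(Rm[1,2],Rm[0,2]))
c=cam('wrist');cv2.imwrite('pics/w3.png',c['img'][:,:,::-1])
J=np.array([.4701,-.1599,0]);a=.2216
v=J-.12*np.array([np.cos(a),np.sin(a),0]); v[2]=t[2]
print('to view',Rm.T@(v-t))
```

```text
5.4 [0.43621785 0.20473734 0.15222585] [ 0.33151573  0.65193794 -4.31663922] 0.027751029536774854 -1.3428060476786272
to view [1.69407542e-01 1.75964466e-04 3.62092689e-01]
```

View pics/w3.png

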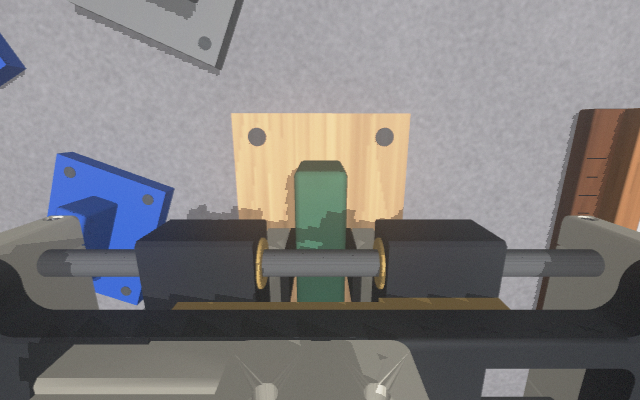

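Held level: width 27.8 mm, weight about 4.3 N. Moving beside the jig to see the pin close up past the plate.

Emit:
step_arm(rot=[[0, 0, 0], [0, 0, 0], [0, 0, 0], [0, 0, 0], [0, 0, 0], [0, 0, 0], [0, 0, 0], [0, 0, 0], [0, 0, 0], [0, 0, 0]], linear=[[0.01, 0, 0.03], [0.01, 0, 0.03], [0.01, 0, 0.03], [0.01, 0, 0.03], [0.01, 0, 0.03], [0.01, 0, 0.03], [0.01, 0, 0.03], [0.01, 0, 0.03], [0, 0, 0], [0, 0, 0]], gripper=[0.02, 0.02, 0.02, 0.02, 0.02, 0.02, 0.02, 0.02, 0.02, 0.02])

```text
time_s: 6.45
tcp_pos: [0.4119, -0.0475, 0.1523]
tool_rot: [-0.237, 2.103, -2.103]
ft_force: [0.4, 0.1, -4.1]
gripper_width: 0.0273
```

Run:
```python
from h import *
s,t,Rm=tcp();print(s['time_s'],t,s['ft_force'],s['gripper_width'],np.arctan2(Rm[1,2],Rm[0,2]))
c=cam('wrist');cv2.imwrite('pics/w4.png',c['img'][:,:,::-1]);np.save('w4.npy',np.r_[t,s['tool_rot']])
i=c['img'][:,:,::-1];cv2.imwrite('pics/w4c.png',cv2.resize(i[60:240,350:550],None,fx=4,fy=4,interpolation=cv2.INTER_CUBIC)[:600])
```

```text
6.45 [ 0.41191982 -0.0474661   0.1523208 ] [ 0.36023144  0.05621194 -4.07388871] 0.02726161548675399 -1.34611503625103
```

View pics/w4.png

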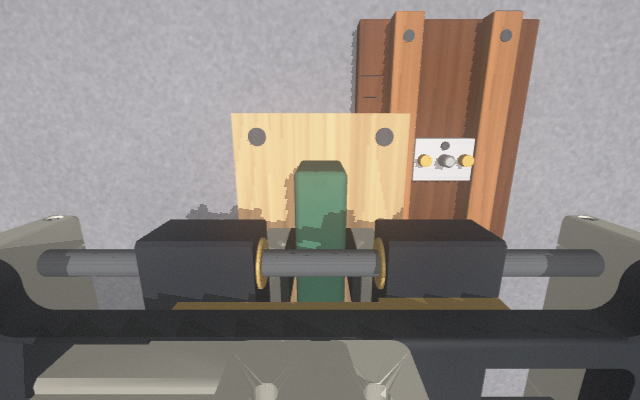

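View pics/w4c.png

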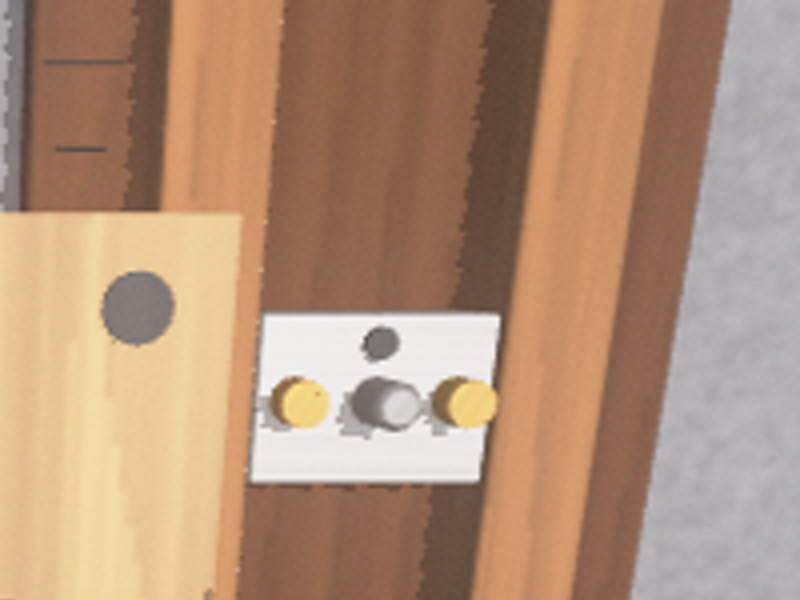

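Run:
```python
from h import *
s,t,Rm=tcp()
c=cam('wrist')
o=np.array([350,60])
f=lambda u,z:back(c,np.array(u)/4+o,z)[0]
la,lb,pin=f((302,402),.048),f((469,403),.048),f((402,405),.054)
print('la,lb,pin',la,lb,pin,'dist',np.linalg.norm(la-lb),'mid',(la+lb)/2)
d=la-lb;print('angle from lifters',np.arctan2(d[1],d[0])-np.pi/2)
# right rail left edge top: crop (553,0)->(473,600) ; left rail right edge crop (285,0)->(238,600)
for e in(((553,0),(473,600)),((285,0),(262,310)),((175,0),(163,200)),((664,0),(574,600))):
    a,b=f(e[0],.04),f(e[1],.04);v=a-b;print('rail ang',np.arctan2(v[1],v[0]))
    n=np.array([-v[1],v[0]])/np.hypot(*v[:2]);print('  offset of edge from pin',n@(a-pin)[:2])
pc=back(c,[[231.5,113],[410,113]],t[2]-.0223);w=pc[0]-pc[1];print('plate corners',pc,np.linalg.norm(w),'ang',np.arctan2(w[1],w[0])-np.pi/2)
ax=np.array([w[1],-w[0],0])/np.linalg.norm(w);cen=pc.mean(0)-.075*ax
print('tmpl centre',cen,'minus tcp in tool',Rm.T@(cen-t))
for P in(pin,(la+lb)/2):
    print('go (tool) from tcp',Rm.T@(P-t),' from seen centre',Rm.T@(P-cen))
```

```text
la,lb,pin [ 0.46899535 -0.13699402  0.048     ] [ 0.47771236 -0.17595316  0.048     ] [ 0.4737887  -0.15771309  0.054     ] dist 0.03992243798027458 mid [ 0.47335385 -0.15647359  0.048     ]
angle from lifters 0.22012192180993417
rail ang 0.22687759502415972
  offset of edge from pin -0.030157070535121816
rail ang 0.23309401806312588
  offset of edge from pin 0.029870237892523473
rail ang 0.22466558965755457
  offset of edge from pin 0.05548741688528409
rail ang 0.23283104336657082
  offset of edge from pin -0.05578989065409372
plate corners [[ 0.47311567  0.0259148   0.13009529]
 [ 0.49895209 -0.08633234  0.13009529]] 0.1151822060576646 ang 0.22623399447050208
tmpl centre [ 0.41294503 -0.04703195  0.13009529] minus tcp in tool [-0.00072051  0.0223      0.00031236]
go (tool) from tcp [-0.03527744  0.09839477  0.12179554]  from seen centre [-0.03455694  0.07609477  0.12148318]
go (tool) from tcp [-0.03513076  0.10439477  0.12049022]  from seen centre [-0.03441026  0.08209478  0.12017786]
```

Pin at (0.4737, -0.1576): it lies midway between the rail edges (±30 and ±55.6 mm), and the lifters are 39.9 mm apart as they should be. Rails and plate both lie at about 0.226 rad. Moving over it.

Emit:
step_arm(rot=[[0, 0, 0], [0, 0, 0], [0, 0, 0], [0, 0, 0], [0, 0, 0], [0, 0, 0]], linear=[[-0.01, 0, 0.03], [-0.01, 0, 0.03], [-0.01, 0, 0.03], [-0.005, 0, 0.031], [0, 0, 0], [0, 0, 0]], gripper=[0.02, 0.02, 0.02, 0.02, 0.02, 0.02])

```text
time_s: 7.15
tcp_pos: [0.4733, -0.1566, 0.1518]
tool_rot: [-0.239, 2.103, -2.103]
ft_force: [-1.5, -0.1, -5.1]
gripper_width: 0.0274
```

Run:
```python
from h import *
s,t,Rm=tcp();print(s['time_s'],t,s['ft_force'],s['gripper_width'],Rm.T@(np.array([.4737,-.1573,.054])-t))
```

```text
7.15 [ 0.47331996 -0.156642    0.15181295] [-1.51443864 -0.0851629  -5.13695584] 0.027361328180522473 [-0.00035238  0.09781226  0.00076698]
```

Emit:
step_arm(rot=[[0, 0, 0], [0, 0, 0], [0, 0, 0], [0, 0, 0], [0, 0, 0], [0, 0, 0], [0, 0, 0], [0, 0, 0], [0, 0, 0]], linear=[[0, 0.02, 0.0005], [0, 0.02, 0], [0, 0.01, 0], [0, 0.003, 0], [0, 0.003, 0], [0, 0.002, 0], [0, 0.002, 0], [0, 0, 0], [0, 0, 0]], gripper=[0.02, 0.02, 0.02, 0.02, 0.02, 0.02, 0.02, 0.02, 0.02])

```text
time_s: 8.05
tcp_pos: [0.4734, -0.1575, 0.0927]
tool_rot: [-0.237, 2.102, -2.102]
ft_force: [0.1, -0.6, -4.3]
gripper_width: 0.0276
```

No contact force with the underside at about 50 mm, which is below the pin tip at 54 mm, so the hole is over the pin. Pressing down gently.

Emit:
step_arm(rot=[[0, 0, 0], [0, 0, 0], [0, 0, 0], [0, 0, 0], [0, 0, 0], [0, 0, 0], [0, 0, 0]], linear=[[0, 0.002, 0], [0, 0, 0], [0, 0.002, 0], [0, 0.002, 0], [0, 0.002, 0], [0, 0, 0], [0, 0, 0]], gripper=[0.02, 0.02, 0.02, 0.02, 0.02, 0.02, 0.02])

```text
time_s: 8.75
tcp_pos: [0.4737, -0.1575, 0.0847]
tool_rot: [-0.237, 2.102, -2.102]
ft_force: [-0.8, 0.8, 3.3]
gripper_width: 0.0277
```

Emit:
step_arm(rot=[[0, 0, 0], [0, 0, 0], [0, 0, 0], [0, 0, 0], [0, 0, 0]], linear=[[0, 0.001, 0], [0, 0.001, 0], [0, 0.0005, 0], [0, 0, 0], [0, 0, 0]], gripper=[0.02, 0.02, 0.02, 0.02, 0.02])

```text
time_s: 9.25
tcp_pos: [0.4736, -0.1575, 0.0823]
tool_rot: [-0.237, 2.102, -2.102]
ft_force: [-1.8, 0.9, 6.7]
gripper_width: 0.0275
```

Emit:
step_arm(rot=[[0, 0, 0], [0, 0, 0], [0, 0, 0], [0, 0, 0]], linear=[[0, 0.0005, 0], [0, 0.0005, 0], [0, 0, 0], [0, 0, 0]], gripper=[0.02, 0.02, 0.02, 0.02])

```text
time_s: 9.65
tcp_pos: [0.4735, -0.1575, 0.082]
tool_rot: [-0.238, 2.101, -2.102]
ft_force: [-5.2, 3.5, 13.8]
gripper_width: 0.0274
```

Run:
```python
from h import *
s,t,Rm=tcp();print(s['time_s'],t,s['ft_force'],s['wrist_torque'],s['gripper_width'],Rm[2])
ims=[]
for n in('side','wrist'):
    c=cam(n);i=c['img'][:,:,::-1];ims.append(cv2.resize(i[230:370,200:424] if n=='side' else i,(640,400),interpolation=cv2.INTER_CUBIC))
cv2.imwrite('pics/e.png',cv2.resize(np.vstack(ims),(480,600)))
```

```text
9.65 [ 0.47345392 -0.1574924   0.08201093] [-5.20993479  3.46122635 13.82163812] [ 1.0543994   2.06058781 -0.03521326] 0.02743615594034088 [-4.49912947e-04 -9.99999819e-01  3.98791900e-04]
```

View pics/e.png

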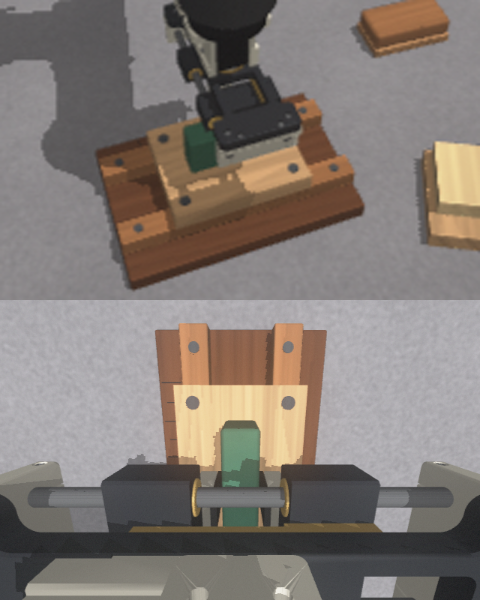

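The plate lies flat and square on both rails: in the wrist view it overhangs them symmetrically. The force rose sharply to 13.8 N at TCP z = 0.082, which is the rail stop. Handing in.

Run:
```python
from rig import manip
print(manip.hand_in()); s=manip.get_state(); print(s['time_s'],s['tcp_pos'],s['ft_force'],s['gripper_width'])
```

```text
the job is handed in; nothing more can be done
None
the job is handed in; nothing more can be done
```

I gripped the green-handled template, lowered it straight over the pin instead of sliding it along the rails, and pressed it onto the rails. I handed the job in at about 9.8 s with the gripper still holding it down. `hand_in()` gives no verdict, and the state could not be read afterwards.

- **Over the pin:** I located the pin from a close wrist view. The top view put it about 3 mm off and the side view about 1.5 mm off. There was no contact force on the way down until the underside was below the pin tip.
- **Pressed flat:** the lifter force built up as described, then rose sharply to 13.8 N upward at TCP z = 0.082, which puts the underside at about 40 mm, level with the rail tops.
- **Last checks:** the grip width was 27.4 mm and the tool was vertical to under 0.001 rad. In the last pictures the plate lies square and centred on both rails.
- **Sideways load:** about 6 N of side force built up at the end, probably the hole bearing lightly on the pin. I left it, as the pose did not change.
- **Bystanders:** the arm's path stayed well away from the sanding block, glue jar and offcuts. I did not measure their positions again afterwards.

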